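Sort loose wiring parts into the trays of a free-turning bench carousel

ROBOT

A 7-joint arm with a two-finger parallel gripper is mounted at the origin on a cart in front of the work surface, level with it; the furniture and walls round the work are solid. World frame = base frame: x ahead of the robot, y to its left, z up, the work surface at z = 0. Lengths are in m, angles in rad, forces in N, time in s.
With the tool pointing down it reaches from about 0.35 to 0.775 m from the base axis. Payload 3.1 kg.
Tool frame: the origin (TCP) lies midway between the tips of the shut fingers; the grasp point (between the pads) lies r.grip_point_offset behind it (r.grip_point_offset is the distance from the TCP to the grasp point, in m); z points along the fingers, y is the line along which they close (so a half turn about z gives the same grasp; the last joint's range is limited). The gripper opens to 85 mm and grips with 20 to 120 N. Pads are 22 mm wide; open, the fingers measure 114 mm over their backs; the gripper's body (76 mm by 85 mm) begins 54 mm behind the grasp point. The pads swing forward as they close: fully open they stand 13 mm farther back than shut.
Start: joints at [1.248, 0.311, 0.014, 1.512, -0.004, 1.319, -0.027], TCP at [0.152, -0.528, 0.231] pointing down, gripper open.
Joint ranges: [-2.7, 2.7], [-0.3, 1.91], [-1.27, 1.3], [0.12, 2.57], [-1.44, 4.58], [0.2, 2.03], [-3.05, 3.05]. Speed limits (rad/s): [2.79, 2.79, 3.14, 3.14, 3.14, 3.14, 3.14].

INTERFACE

Orientations are given as a unit quaternion [x, y, z, w].
In Python, from rig import r gives the robot as it stands.
- The arm moves only by the tool drive_tool, never from a script. Its arguments are lists of equal length, an entry for each row: "linear": the shift along the tool's x, y, z in mm, a list of three; "twist": the turn about the tool's z in degrees; "fingers": the finger opening in mm, from 0 to 85.4. A call has 1 to 10 rows; each row shifts and turns the commanded pose from where the row before left it, along the tool's axes as they then stand; what a row does not reach is not made up. A row lasts 1/8 s, in which the tool goes at most 62.5 mm and 10.7 degrees, less where a joint would pass 70% of its speed; a pose out of reach is approached as far as the arm can. A call is refused whole if a number of a shift passes 62.5 or a number of a turn 10.7, either way. A call with a gripper value outside its range is refused whole. The fingers move at their own pace and stop on an object; "squeeze" is the grip in N (left out, the last holds). Time passes only in rows, so rows that do not move let the fingers close. It gives the time, the measured TCP pose, the force, the opening and the grip force at its end, in the units of the state.
- r.get_obs(): the state, without advancing time (a new reading comes with each control period).
- r.get_image(name): name is "scene" or "top" or "wrist"; returns a dict with "img" (384x512x3 uint8, red, green, blue), "z_map" (384x512 float32, m along the optical axis (not along the pixel's ray), 0 where there is no reading), "fx", "fy", "cx", "cy" (pixels), "k1" (the pictures are not rectified: a ray, as slopes to the right and down, at radius r is drawn at 1 + k1 r^2 times it, then the intrinsics apply), "rvec" (rotation vector, rad) and "tvec" (3), from world to camera coordinates, as OpenCV has them. Camera axes: x right, y down, z forward; pixel columns grow to the right and rows downward; lengths in m; the calibration is good to about 2 mm. A picture is of the moment at which its call begins.
- r.close_job(): hands the job in; it is judged then, once.
Trained networks look in a picture, given as the dict that the camera call returned (one of the last four; its "shot" number tells which), for a name from the list of things; names that differ only in an ending like _2 or _b are one class to them, and where a whole thing is asked for, a point or a joint stands for the part that bears it (a point fixed in the world has none). Each returns a list of dicts, best first, with "p" (0 to 1); they miss things now and then, are a little off and sometimes report something else, mostly with a low value. They report only what shows in the picture. A call takes as long as a camera call. They do not tell look-alikes from the thing itself.
- r.recognise(picture, target): "at" ([x, y, z] in m, in world coordinates, good to about 4 mm: the middle of the surface that is visible of it).
- r.cut_out(picture, target): "pixels" (384x512 bool, what is visible of it).
- r.landmark_of(picture, target): "at" ([x, y, z] in m, in world coordinates, good to about 4 mm: a listed point, or the origin of a listed thing).
The state is a dict: "time": time; "q": joint angles; "joint_velocities": joint speeds; "tau": joint torques, N m; "ee_pos": TCP position; "eef_rot": TCP orientation; "ft_force": force on the tool from outside, world axes, zero at the start; "torque": the same for the moment, N m; "finger_gap": opening from 0.0 (shut) to 1.0 (fully open); "gripper_force": force on a finger pad.
Only numpy, scipy, OpenCV 4.12 (cv2) and the standard library are available. Lean on these libraries where they do the work, as an engineer would, in place of code of your own. Each camera call takes 0.05 s, during which the arm holds its last target. There are 200 camera calls.

TASK

Sort the four loose parts lying in front of the orange tool box into the carousel tray where each kind belongs: the yellow tape roll over the spindle, flat on the black roll; the solder reel upright in the round cup; the relay standing in the empty slot beside the other relay; the cable gland standing in the empty half of the gland tray. The carousel turns freely and the next station picks from it by position, so set things down without swinging it round or shifting its trays, and leave its white line at the red pointer.

Things in the scene. Friction and masses are not known exactly. Their poses are not given: they have to be found in the camera images.
- tape_roll: Loose roll of yellow insulating tape lying flat on the desk: outer diameter 60 mm, hole 37 mm, 18 mm high, 60 g. Origin: centre of its underside; z is up its axis. Grasp it across the outside.
- reel: Loose solder reel standing on its flange: two blue flanges of diameter 54 mm, the waist between them (6 to 31 mm up) about 48 mm, 38 mm high, 250 g. Origin: centre of its underside; z is its axis.
- relay: Loose off-white relay module standing upright, 75 mm high, 90 g. Foot 60 mm (x) by 22 mm (y) up to 41 mm; above that the body is 37 mm (x) by 20 mm (y), centred. Origin: centre of its underside. It may go in its slot either way round (x or -x).
- gland: Loose dark-grey cable gland standing on its hexagon: hexagon 32 mm (x) by 28 mm (y) up to 12 mm, above it a body about 27 mm thick, 32 mm high in all, 50 g. Origin: centre of its underside.
- tape_place (a point): Target of the tape roll: centre of the upper face of the black stock roll (diameter 68 mm, fixed to its tray, its top 42 mm above the desk), where the yellow roll's underside must rest. A steel spindle of diameter 10 mm stands through it and ends 28 mm above this point, tapering over its last 12 mm; the hole passes it up to 8 mm off centre. z is up.
- reel_place (a point): Target of the solder reel: centre of the floor of the round cup, inner diameter 72 mm, whose rim is 10 mm high and 81 mm across outside. The reel's underside must rest on it.
- relay_place (a point): Target of the relay: centre of the floor of the empty slot in the relay tray, 78 mm long (x) by 38 mm wide (y), walls 10 mm high, 3 mm thick. The stock relay (same shape, fixed to the tray) stands parallel in the other slot, 41 mm away along +y, so grasp the loose relay across its 37 mm (x) side. Its x axis must lie along this x axis, either way round.
- gland_place (a point): Target of the cable gland: centre of the floor of the empty half of the gland tray, 44 mm (x) by 78 mm (y), walls 10 mm high, 3 mm thick. Two stock glands (same shape, fixed to the tray) stand in the other half, 41 mm away along -x and 19 mm to either side in y; so close the fingers along y.
- carousel (a joint): Angle of the turntable (diameter 273 mm) on its fixed base: 0 at the start, when the white line on its rim is at the red pointer; grows counter-clockwise from above. It turns freely (drag about 0.012 N m): a light sideways push swings it. Four square grey trays, 84 mm, sit loosely on it (1 to 3 mm play), their centres 68 mm from the axis; which tray is in which quarter varies.
- carousel_axis (a point): Point on the fixed axis of the carousel at its floor, 18 mm above the desk; the rim is 31 mm above the desk. x points to the red pointer, 150 mm out and 28 mm high. The orange tool box close by is 145 mm high; behind it and the carousel a shelf board overhangs, front edge at x = 0.65 m, 0.35 m above the desk: keep wrist and gripper in front of it.
Not all that is in view belongs to the job. What is shaped like the reel but turquoise is not meant.

How it is judged:
By the outcome, as a careful person would: the job done as asked, in the order asked, and still so for the second after the job is handed in, with the robot touching nothing.
It also fails if it takes over 144 s, if anything falls off the work surface, if the arm or the gripper's body presses on something with over 40 N, if the wrist force passes 120 N, or if a joint passes its speed limit or range.

## Working session

There is one attempt and no reset: what is moved stays moved. The work goes in short steps, Python scripts to look and compute and a tool call to move; the robot and the scene stay as the last step left them, time stands still between calls to the robot, and variables do not carry over. Pictures are saved under pics/ and viewed, at most 17 in all, crops included, and the job is handed in when it is done.

Besides the shell and the picture viewer there is one more tool, called after "Emit:" as name([rows], argument=value, ...), one row to a line, values as JSON. drive_tool: Moves the arm, as the interface text tells. Its arguments: {"type":"object","properties":{"linear":{"type":"array"},"twist":{"type":"array"},"fingers":{"type":"array"},"squeeze":{"type":"number"}},"required":["linear","twist","fingers"]}

```bash
mkdir -p pics; ls; cat > h.py <<'E'
import numpy as np, cv2
from rig import r
from scipy.spatial.transform import Rotation as R
def save(name,im): cv2.imwrite('pics/'+name+'.png',cv2.cvtColor(im,cv2.COLOR_RGB2BGR))
def world(p):
    """world xyz for each pixel from z_map"""
    h,w=p['z_map'].shape
    u,v=np.meshgrid(np.arange(w),np.arange(h))
    d=np.array([p['k1'],0,0,0,0],float)
    K=np.array([[p['fx'],0,p['cx']],[0,p['fy'],p['cy']],[0,0,1.]])
    n=cv2.undistortPoints(np.stack([u,v],-1).reshape(-1,1,2).astype(float),K,d).reshape(h,w,2)
    z=p['z_map'][...,None]
    c=np.concatenate([n*z,z],-1)
    M=cv2.Rodrigues(np.array(p['rvec'],float))[0]
    W=(c-np.array(p['tvec']).reshape(3))@M
    W[p['z_map']==0]=np.nan
    return W
E
python3 - <<'E'
from h import *
print(r.grip_point_offset, {k:np.round(v,3) for k,v in r.get_obs().items()})
for n in ['top','scene']:
    p=r.get_image(n); save(n+'0',p['img'])
    M=cv2.Rodrigues(np.array(p['rvec'],float))[0]; print(n,'cam',-M.T@np.array(p['tvec']).reshape(3))
    for t in ['tape_roll','reel','relay','gland','tape_place','reel_place','relay_place','gland_place','carousel_axis']:
        print(t,[(np.round(a['at'],3).tolist(),round(a['p'],2)) for a in r.landmark_of(p,t)[:3]])
E
```

```text
pics
0.0187 {'time': np.float64(0.0), 'q': array([ 1.248,  0.312,  0.014,  1.513, -0.004,  1.319, -0.027]), 'joint_velocities': array([-0.001, -0.   , -0.001, -0.002, -0.002,  0.001,  0.001]), 'tau': array([ 0.0000e+00, -3.7991e+01,  1.4600e-01, -2.3059e+01,  1.2000e-02,
        1.4000e-02,  0.0000e+00]), 'ee_pos': array([ 0.152, -0.528,  0.23 ]), 'eef_rot': array([ 0.99 ,  0.14 , -0.   , -0.001]), 'ft_force': array([-0.25 ,  0.421, -0.785]), 'torque': array([-0.022,  0.027,  0.002]), 'gripper_force': np.float64(0.0), 'finger_gap': np.float64(0.999)}
top cam [ 0.34978356 -0.02052168  1.4954549 ]
tape_roll [([0.433, 0.004, 0.001], 0.67), ([0.482, -0.277, 0.041], 0.42)]
reel [([0.436, 0.257, 0.003], 0.75), ([0.436, 0.367, -0.003], 0.72)]
relay [([0.438, 0.131, 0.002], 0.58)]
gland [([0.439, -0.123, -0.002], 0.41)]
tape_place [([0.479, -0.276, 0.04], 0.84)]
reel_place [([0.415, -0.336, 0.024], 0.59)]
relay_place [([0.565, -0.332, 0.025], 0.63)]
gland_place [([0.464, -0.397, 0.025], 0.84)]
carousel_axis [([0.478, -0.343, 0.014], 0.83)]
scene cam [-0.11369316  0.28641098  0.81066805]
tape_roll [([0.43, 0.006, 0.005], 0.69)]
reel [([0.44, 0.364, 0.001], 0.93), ([0.436, 0.258, -0.0], 0.66)]
relay [([0.442, 0.127, -0.0], 0.88)]
gland [([0.438, -0.129, -0.001], 0.69)]
tape_place [([0.485, -0.271, 0.039], 0.77), ([0.464, -0.395, 0.022], 0.47)]
reel_place [([0.41, -0.337, 0.016], 0.8)]
relay_place [([0.566, -0.337, 0.02], 0.91)]
gland_place [([0.459, -0.396, 0.02], 0.92)]
carousel_axis [([0.478, -0.34, 0.016], 0.65)]
```

View pics/top0.png

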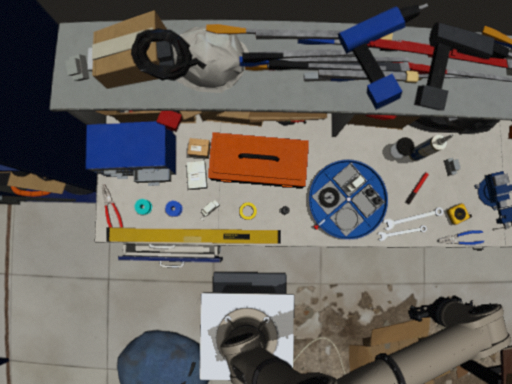

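View pics/scene0.png

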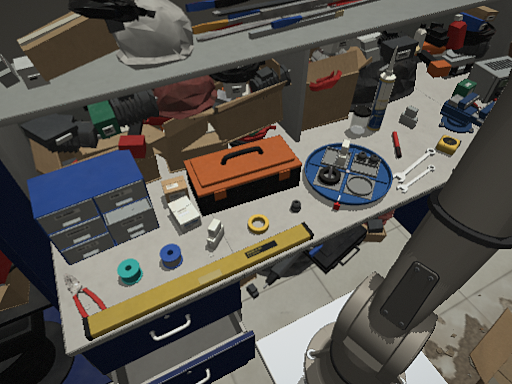

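Blue reel at top (173,209) and turquoise look-alike at (143,207). The blue one fits the description; the crop below should confirm it. The carousel is centred at top (347,199), with the red pointer at (317,226).

```bash
cat >> h.py <<'E'
def yaw(q):
    x=R.from_quat(q).as_matrix()[:,0]; return np.degrees(np.arctan2(x[1],x[0]))
def plan(tgt, start=None, n=None, vmax=60):
    """rows (tool-axis mm, twist deg) to reach [x,y,z,yawdeg]; tool pointing down"""
    o=r.get_obs()
    s=np.array(start if start is not None else [*o['ee_pos'],yaw(o['eef_rot'])],float)
    dy=(tgt[3]-s[3]+90)%180-90 if len(tgt)<5 else tgt[3]-s[3]
    d=(np.array(tgt[:3])-s[:3])*1000
    k=n or max(1,int(np.ceil(max(np.linalg.norm(d)/vmax,abs(dy)/10))))
    L=[];T=[]
    for i in range(k):
        a=np.radians(s[3]+dy*i/k); e=d/k
        L.append([round(float(e[0]*np.cos(a)+e[1]*np.sin(a)),1), round(float(e[0]*np.sin(a)-e[1]*np.cos(a)),1), round(float(-e[2]),1)])
        T.append(round(-dy/k,2))
    print('rows',k,'lin',L if dy and abs(dy)>.3 else [L[0],'x%d'%k],'tw',T[0],'end',s[3]+dy)
def pose():
    o=r.get_obs(); print('t',round(float(o['time']),2),'pos',np.round(o['ee_pos'],4),'yaw',round(yaw(o['eef_rot']),2),'z',np.round(R.from_quat(o['eef_rot']).as_matrix()[:,2],3),'F',np.round(o['ft_force'],1),'gap',round(float(o['finger_gap']),3),'gf',o['gripper_force'],'q',np.round(o['q'],2))
E
python3 - <<'E'
from h import *
pose()
p=r.get_image('wrist');M=cv2.Rodrigues(np.array(p['rvec'],float))[0]
print(p['fx'],-M.T@np.array(p['tvec']).reshape(3),M)
p=r.get_image('scene')
save('reelcrop',cv2.resize(p['img'][200:300,60:320],None,fx=3,fy=3,interpolation=cv2.INTER_CUBIC))
plan([.40,-.36,.36,0])
plan([.40,-.36,.36,-16])
E
```

```text
t 1.0 pos [ 0.1525 -0.5285  0.2313] yaw 16.09 z [-0. -0. -1.] F [-0.2  0.5  0.2] gap 0.998 gf 0.0 q [ 1.25  0.31  0.01  1.51 -0.    1.32 -0.03]
306.80290209302206 [ 0.21960951 -0.50893285  0.37370222] [[ 2.76752759e-01 -9.60941140e-01 -1.91813542e-04]
 [-9.23567072e-01 -2.66044078e-01  2.76123909e-01]
 [-2.65389854e-01 -7.62409009e-02 -9.61122027e-01]]
rows 6 lin [[47.4, -15.5, -21.4], [46.6, -17.7, -21.4], [45.8, -19.9, -21.4], [44.8, -22.0, -21.4], [43.7, -24.1, -21.4], [42.5, -26.1, -21.4]] tw 2.68 end 0.0
rows 6 lin [[47.4, -15.5, -21.4], [45.8, -19.9, -21.4], [43.7, -24.1, -21.4], [41.3, -28.0, -21.4], [38.5, -31.8, -21.4], [35.4, -35.2, -21.4]] tw 5.35 end -16.0
```

View pics/reelcrop.png

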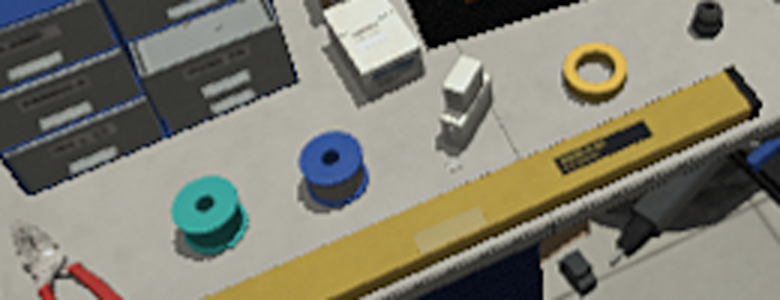

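The crop shows the turquoise reel at (208,212) and the blue reel at (332,168), so the blue one is the reel meant. Relay is at (463,95), tape at (595,72), gland at (707,18). Now a close look at the carousel.

Emit:
drive_tool([
  [54, -15.5, -21],
  [54, -17.7, -21],
  [53, -20, -21],
  [52, -22, -21],
  [51, -24, -21],
  [50, -26, -21],
  [0, 0, 0],
], twist=[2.7, 2.7, 2.7, 2.7, 2.7, 2.6, 0], fingers=[85, 85, 85, 85, 85, 85, 85])

```text
time: 1.98
ee_pos: [0.4484, -0.3487, 0.3587]
eef_rot: [1.0, 0.006, 0.003, -0.001]
ft_force: [-0.5, -0.2, 0.2]
finger_gap: 1.001
gripper_force: 0.0
```

```bash
python3 - <<'E'
from h import *
pose()
p=r.get_image('wrist'); save('w1',cv2.resize(p['img'],(768,576),interpolation=cv2.INTER_CUBIC))
np.savez('w1.npz',W=world(p),img=p['img'])
for t in ['tape_place','reel_place','relay_place','gland_place','carousel_axis']:
    print(t,[(np.round(a['at'],3).tolist(),round(a['p'],2)) for a in r.landmark_of(p,t)[:3]])
E
```

```text
t 1.98 pos [ 0.4484 -0.3487  0.3587] yaw 0.66 z [ 0.006  0.001 -1.   ] F [-0.5 -0.2  0.2] gap 1.001 gf 0.0 q [ 0.73  0.33 -0.14  1.19  0.04  1.63 -0.96]
tape_place [([0.488, -0.274, 0.042], 0.88)]
reel_place [([0.407, -0.341, 0.024], 0.69), ([0.56, -0.334, 0.023], 0.69)]
relay_place [([0.56, -0.333, 0.021], 0.85), ([0.479, -0.34, 0.021], 0.16)]
gland_place [([0.462, -0.394, 0.02], 0.61)]
carousel_axis [([0.482, -0.342, 0.019], 0.56)]
```

View pics/w1.png

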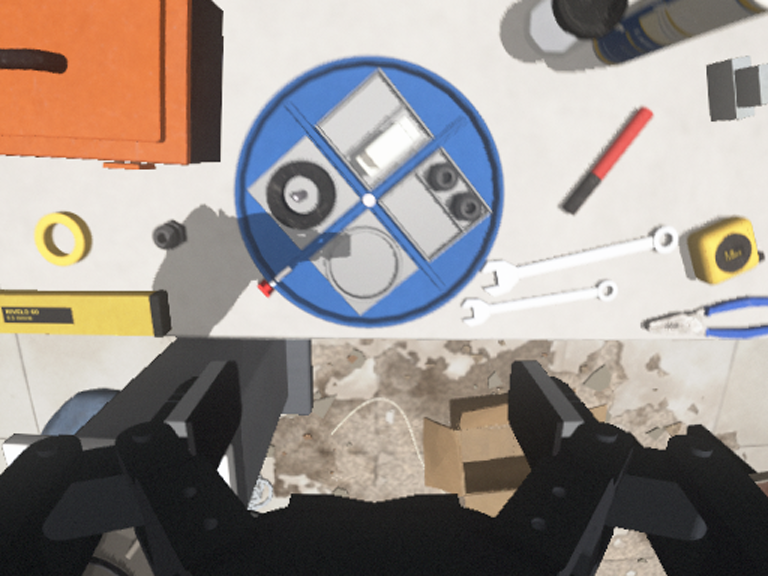

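The carousel is centred at (369,200): black roll tray left (301,195), relay tray up (375,130), gland tray right (440,205), cup down (362,262), pointer at (265,288). Next I fit their poses from depth.

```bash
cat >> h.py <<'E'
def circ(P):
    A=np.c_[2*P,np.ones(len(P))]; s=np.linalg.lstsq(A,(P**2).sum(1),rcond=None)[0]
    return s[:2],np.sqrt(s[2]+s[0]**2+s[1]**2)
def carousel(p):
    W=world(p); img=p['img']; hsv=cv2.cvtColor(img,cv2.COLOR_RGB2HSV).astype(int)
    ok=np.isfinite(W[...,2])
    blue=(hsv[...,0]>100)&(hsv[...,0]<125)&(hsv[...,1]>120)&ok
    near=np.hypot(W[...,0]-.48,W[...,1]+.342)<.16
    c,rad=cv2.minEnclosingCircle(W[blue&near][:,:2].astype(np.float32)); c=np.array(c)
    rim=blue&near&(W[...,2]>.027)&(W[...,2]<.035)&(np.hypot(W[...,0]-c[0],W[...,1]-c[1])>.12)
    c2,r2=circ(W[rim][:,:2])
    print('axis enc',np.round(c,4),round(rad,4),'rimfit',np.round(c2,4),round(r2,4))
    red=((hsv[...,0]<8)|(hsv[...,0]>172))&(hsv[...,1]>150)&ok&(np.hypot(W[...,0]-c2[0],W[...,1]-c2[1])<.175)&(np.hypot(W[...,0]-c2[0],W[...,1]-c2[1])>.12)
    m=np.median(W[red],0); print('pointer',np.round(m,4),'ang',np.degrees(np.arctan2(m[1]-c2[1],m[0]-c2[0])))
    return W,img,hsv,c2
E
python3 - <<'E'
from h import *
p=r.get_image('wrist'); W,img,hsv,c=carousel(p)
rel=W[...,:2]-c; d=np.hypot(*np.moveaxis(rel,-1,0)); ang=np.degrees(np.arctan2(rel[...,1],rel[...,0]))
tray=(hsv[...,1]<60)&(d<.126)&np.isfinite(d)
lab=cv2.morphologyEx(tray.astype(np.uint8),cv2.MORPH_OPEN,np.ones((3,3)))
n,L,st,_=cv2.connectedComponentsWithStats(lab,connectivity=4)
for i in range(1,n):
    if st[i,4]<300: continue
    P=W[L==i]; print(i,st[i],'z%',np.round(np.percentile(P[:,2],[5,25,50,75,95]),4)); 
    low=P[P[:,2]<.035][:,:2].astype(np.float32)
    b=cv2.minAreaRect(low); print('  rect',np.round(b[0],4),np.round(b[1],4),round(b[2],1))
save('w2',cv2.resize(img[30:230,140:350],None,fx=2.8,fy=2.8,interpolation=cv2.INTER_CUBIC))
# black roll top
m=(hsv[...,2]<70)&(W[...,2]>.036)&(W[...,2]<.048)&(d<.12)&(np.hypot(W[...,0]-.488,W[...,1]+.274)<.045)
P=W[m]; print('roll',len(P),np.median(P,0), cv2.minEnclosingCircle(P[:,:2].astype(np.float32)))
m=(W[...,2]>.055)&(d<.11); P=W[m]; print('tall',len(P)); n,L=cv2.connectedComponents(m.astype(np.uint8))
for i in range(1,n):
    P=W[L==i]
    if len(P)>3: print(len(P),np.round(P.mean(0),4),P[:,2].max(), cv2.minAreaRect(P[P[:,2]>P[:,2].max()-.008][:,:2].astype(np.float32)))
print(np.round(np.nanmedian(W[200:215,20:180][hsv[200:215,20:180,1]<40],0),4))
E
```

```text
axis enc [ 0.478  -0.3411] 0.1371 rimfit [ 0.4782 -0.3415] 0.134
pointer [ 0.3821 -0.2312  0.0277] ang 131.08726464579144
1 [ 204   38   79   81 3431] z% [0.0205 0.0215 0.0227 0.0323 0.0969]
  rect [ 0.5464 -0.3458] [0.0865 0.0863] 41.1
2 [ 160   84   74   76 2962] z% [0.0207 0.0221 0.0242 0.0415 0.0429]
  rect [ 0.4827 -0.2734] [0.0835 0.0846] 41.1
3 [ 247   90   76   77 3132] z% [0.0204 0.0216 0.0227 0.0322 0.0529]
  rect [ 0.4722 -0.4099] [0.0875 0.0862] 40.6
5 [ 202  133   72   70 2723] z% [0.0205 0.0214 0.0221 0.0231 0.0321]
  rect [ 0.4097 -0.3357] [0.0838 0.0857] 40.9
7 [    0   240   512   144 39074] z% [0.3887 0.4224 0.4332 0.4421 0.452 ]
  rect [0. 0.] [0. 0.] 0.0
roll 178 [ 0.46563375 -0.27441791  0.04146709] ((0.4821942448616028, -0.2748410999774933), 0.03390781953930855)
tall 41136
753 [ 0.5294 -0.3587  0.0853] 0.09939739597739515 ((0.5298351645469666, -0.3588118553161621), (0.021237490698695183, 0.037190619856119156), 43.884361267089844)
40 [ 0.4836 -0.2748  0.0637] 0.07114825536984878 ((0.483672559261322, -0.27388498187065125), (0.00554410507902503, 0.005259491968899965), 87.13529968261719)
40332 [ 0.4505 -0.356   0.4298] 0.4569594499416656 ((0.4558044373989105, -0.3557756543159485), (0.012941280379891396, 0.12046325951814651), 0.010506859980523586)
[ 0.3412 -0.151   0.0005]
```

```bash
python3 - <<'E'
from h import *
plan([.432,0.0,.20,0])
E
```

```text
rows 7 lin [[-1.5, -50.7, 22.4], 'x7'] tw -0.03 end -4.718447854656915e-16
```

Everything agrees: axis (0.478,-0.3415), tray yaw 41°, pointer at 131°. Going to the tape roll first.

Emit:
drive_tool([
  [-2, -50.7, 22.5],
  [-2, -50.7, 22.5],
  [-2, -50.7, 22.5],
  [-2, -50.7, 22.5],
  [-2, -50.7, 22.5],
  [-2, -50.7, 22.5],
  [-2, -50.7, 22.5],
  [0, 0, 0],
], twist=[0, 0, 0, 0, 0, 0, 0, 0], fingers=[85, 85, 85, 85, 85, 85, 85, 85], squeeze=30)

```text
time: 3.32
ee_pos: [0.4264, 0.0053, 0.1983]
eef_rot: [1.0, 0.004, -0.002, -0.001]
ft_force: [-0.2, -0.8, 0.3]
finger_gap: 0.995
gripper_force: 0.0
```

```bash
cat >> h.py <<'E'
def colmask(p,W,h0,h1,s0,v0=60,near=None,rad=.06):
    hsv=cv2.cvtColor(p['img'],cv2.COLOR_RGB2HSV).astype(int)
    m=(hsv[...,0]>=h0)&(hsv[...,0]<=h1)&(hsv[...,1]>s0)&(hsv[...,2]>v0)&np.isfinite(W[...,2])
    if near is not None: m&=np.hypot(W[...,0]-near[0],W[...,1]-near[1])<rad
    return m
def top_at(n,name,h0,h1,s0,near,zlo,zhi):
    p=r.get_image(n); W=world(p); m=colmask(p,W,h0,h1,s0,40,near)&(W[...,2]>zlo)&(W[...,2]<zhi)
    P=W[m]; c,rd=cv2.minEnclosingCircle(P[:,:2].astype(np.float32)); lo,hi=np.percentile(P[:,:2],[1,99],axis=0)
    print(n,name,len(P),'enc',np.round(c,4),round(rd,4),'mid',np.round((lo+hi)/2,4),'size',np.round(hi-lo,4),'z',np.round(np.median(P[:,2]),4)); return p
E
python3 - <<'E'
from h import *
pose()
p=top_at('wrist','tape',18,35,120,(.432,.004),.010,.03); save('w3',p['img'])
top_at('top','tape',18,35,120,(.432,.004),.010,.03)
E
```

```text
t 3.33 pos [0.4264 0.0053 0.1983] yaw 0.43 z [-0.004  0.002 -1.   ] F [-0.2 -0.8  0.3] gap 0.995 gf 0.0 q [ 0.33  0.1  -0.41  1.86  0.04  1.19 -1.66]
wrist tape 1354 enc [0.4341 0.0022] 0.0295 mid [0.4342 0.0027] size [0.0555 0.0555] z 0.0178Traceback (most recent call last):
  File "<stdin>", line 4, in <module>
  File "h.py", line 57, in top_at
    P=W[m]; c,rd=cv2.minEnclosingCircle(P[:,:2].astype(np.float32)); lo,hi=np.percentile(P[:,:2],[1,99],axis=0)
                                                                           ~~~~~~~~~~~~~^^^^^^^^^^^^^^^^^^^^^^^
    return _quantile_unchecked(
        a, q, axis, out, overwrite_input, method, keepdims, weights)
    return _ureduce(a,
                    func=_quantile_ureduce_func,
    ...<5 lines>...
                    overwrite_input=overwrite_input,
                    method=method)
    r = func(a, **kwargs)
    result = _quantile(arr,
                       quantiles=q,
    ...<2 lines>...
                       out=out,
                       weights=wgt)
    slices_having_nans = np.isnan(arr[-1, ...])
                                  ~~~^^^^^^^^^
IndexError: index -1 is out of bounds for axis 0 with size 0
```

View pics/w3.png

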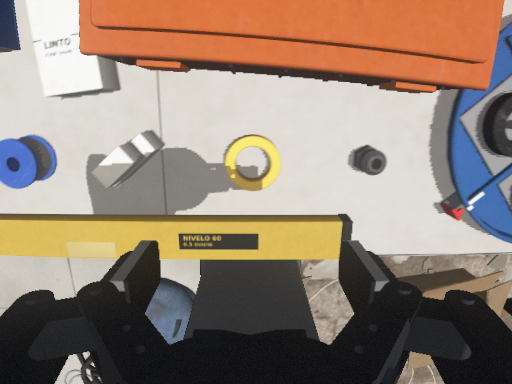

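The tape is at (252,162), clear of the level and the tool box. I go down in two steps.

Emit:
drive_tool([
  [7.5, 3, 45],
  [0, 0, 45],
  [0, 0, 40],
  [0, 0, 0],
], twist=[0.4, 0, 0, 0], fingers=[85, 85, 85, 85])

```text
time: 3.92
ee_pos: [0.4338, -0.004, 0.0678]
eef_rot: [1.0, -0.005, -0.003, 0.0]
ft_force: [-0.1, 0.3, 1.5]
finger_gap: 0.998
gripper_force: 0.0
```

```bash
python3 - <<'E'
from h import *
pose(); plan([.434,.0025,-.0005,0],n=3)
E
```

```text
t 3.92 pos [ 0.4338 -0.004   0.0678] yaw -0.63 z [-0.007 -0.001 -1.   ] F [-0.1  0.3  1.5] gap 0.998 gf 0.0 q [ 0.3   0.28 -0.39  2.02  0.14  0.87 -1.74]
rows 3 lin [[0.1, -2.2, 22.8], [0.1, -2.2, 22.8], [0.1, -2.2, 22.8]] tw -0.21 end 4.773959005888173e-15
```

Emit:
drive_tool([
  [0, 0, 0],
  [0, 0, 0],
], twist=[0, 0], fingers=[85, 85])

```text
time: 4.18
ee_pos: [0.4382, -0.0021, 0.0718]
eef_rot: [1.0, -0.004, 0.002, 0.0]
ft_force: [-0.2, 0.4, -0.8]
finger_gap: 0.996
gripper_force: 0.0
```

```bash
python3 - <<'E'
from h import *
pose()
p=top_at('wrist','tape',18,35,120,(.432,.004),.010,.03)
pose(); plan([.434,.0025,-.0005,0],n=3)
E
```

```text
t 4.17 pos [ 0.4382 -0.0021  0.0718] yaw -0.47 z [ 0.005 -0.001 -1.   ] F [-0.2  0.4 -0.8] gap 0.996 gf 0.0 q [ 0.3   0.28 -0.39  2.01  0.14  0.87 -1.74]
wrist tape 3576 enc [0.4338 0.0034] 0.03 mid [0.434  0.0034] size [0.0567 0.0559] z 0.0177
t 4.22 pos [ 0.438  -0.002   0.0716] yaw -0.45 z [ 0.004 -0.001 -1.   ] F [ 0.3  0.5 -1. ] gap 0.992 gf 0.0 q [ 0.3   0.28 -0.39  2.01  0.14  0.87 -1.74]
rows 3 lin [[-1.3, -1.5, 24.0], [-1.3, -1.5, 24.0], [-1.3, -1.5, 24.0]] tw -0.15 end 5.995204332975845e-15
```

Emit:
drive_tool([
  [-2, -2.6, 24],
  [-2, -2.6, 24],
  [0, 0, 24],
  [0, 0, 0],
  [0, 0, 0],
  [0, 0, 0],
], twist=[0, 0, 0, 0, 0, 0], fingers=[85, 85, 85, 85, 85, 85])

```text
time: 4.97
ee_pos: [0.4335, 0.0036, -0.001]
eef_rot: [1.0, -0.004, 0.001, 0.0]
ft_force: [0.3, 0.2, -0.6]
finger_gap: 0.998
gripper_force: 0.0
```

```bash
python3 - <<'E'
from h import *
pose()
E
```

```text
t 4.97 pos [ 0.4335  0.0036 -0.001 ] yaw -0.41 z [ 0.003 -0.    -1.   ] F [ 0.3  0.2 -0.6] gap 0.998 gf 0.0 q [ 0.25  0.4  -0.36  2.09  0.22  0.69 -1.83]
```

Settled with no contact force. Closing.

Emit:
drive_tool([
  [0, 0, 0],
  [0, 0, 0],
  [0, 0, 0],
  [0, 0, 0],
  [0, 0, 0],
  [0, 0, 0],
], twist=[0, 0, 0, 0, 0, 0], fingers=[55, 55, 55, 55, 55, 55], squeeze=30)

```text
time: 5.72
ee_pos: [0.4327, 0.0035, -0.0013]
eef_rot: [1.0, -0.004, 0.001, 0.0]
ft_force: [-1.1, -0.9, 6.6]
finger_gap: 0.687
gripper_force: 31.4
```

```bash
python3 - <<'E'
from h import *
pose()
plan([.434,.003,.16,0]); plan([.483,-.2745,.16,0],start=[.434,.003,.16,0])
E
```

```text
t 5.72 pos [ 0.4327  0.0035 -0.0013] yaw -0.41 z [ 0.001 -0.    -1.   ] F [-1.1 -0.9  6.6] gap 0.687 gf 31.391487156177504 q [ 0.25  0.4  -0.36  2.09  0.22  0.69 -1.83]
rows 3 lin [[0.4, 0.2, -53.8], [0.4, 0.2, -53.8], [0.4, 0.2, -53.8]] tw -0.14 end -5.051514762044462e-15
rows 5 lin [[9.8, 55.5, -0.0], 'x5'] tw -0.0 end 0.0
```

Grip holds at 58.7 mm, but the tips seem to touch the desk (6.6 N up). I re-grip 3 mm higher so they clear the black roll, then lift.

Emit:
drive_tool([
  [0, 0, 0],
  [0, 0, 0],
  [0, 0, -3],
  [0, 0, 0],
  [0, 0, 0],
  [0, 0, 0],
  [0, 0, 0],
  [0, 0, 0],
], twist=[0, 0, 0, 0, 0, 0, 0, 0], fingers=[66, 66, 66, 66, 55, 55, 55, 55])

```text
time: 6.72
ee_pos: [0.4323, 0.0035, 0.0013]
eef_rot: [1.0, -0.004, 0.0, 0.0]
ft_force: [-0.9, -1.0, 4.8]
finger_gap: 0.679
gripper_force: 31.6
```

Emit:
drive_tool([
  [0, 0, -20],
  [0, 0, -50],
  [0, 0, -50],
  [0, 0, -40],
  [10, 55, 0],
  [10, 55, 0],
  [10, 56, 0],
  [10, 56, 0],
  [10, 55, 0],
  [0, 0, 0],
], twist=[0, 0, 0, 0, 0, 0, 0, 0, 0, 0], fingers=[55, 55, 55, 55, 55, 55, 55, 55, 55, 55])

```text
time: 7.98
ee_pos: [0.4784, -0.2806, 0.1597]
eef_rot: [1.0, -0.008, -0.001, 0.002]
ft_force: [0.8, 0.9, -0.6]
finger_gap: 0.679
gripper_force: 33.0
```

Emit:
drive_tool([
  [0, 0, 0],
  [0, 0, 0],
], twist=[0, 0], fingers=[55, 55])

```text
time: 8.22
ee_pos: [0.4804, -0.2717, 0.1606]
eef_rot: [1.0, -0.002, -0.0, -0.001]
ft_force: [0.8, 1.0, 0.0]
finger_gap: 0.681
gripper_force: 33.1
```

```bash
python3 - <<'E'
from h import *
pose()
p=r.get_image('wrist'); save('w4',p['img']); W=world(p)
m=colmask(p,W,18,35,120,40)&(W[...,2]>.1)&(W[...,2]<.25)
P=W[m]; print(len(P),np.median(P,0),cv2.minEnclosingCircle(P[:,:2].astype(np.float32)),np.percentile(P[:,2],[2,10,50,90,98]))
o=np.hypot(W[...,0]-.483,W[...,1]+.2745)<.012
s=o&(W[...,2]>.06)&(W[...,2]<.075); print('spindle',s.sum(), W[s].mean(0) if s.any() else '')
plan([.483,-.2745,.085,0])
E
```

```text
t 8.22 pos [ 0.4804 -0.2717  0.1606] yaw -0.24 z [-0.     0.001 -1.   ] F [0.8 1.  0. ] gap 0.681 gf 33.0536681316039 q [ 0.66  0.38 -0.23  1.61  0.09  1.17 -1.17]
9159 [ 0.48313246 -0.27161106  0.1767757 ] ((0.48314642906188965, -0.25445452332496643), 0.04680010676383972) [0.16278984 0.16790987 0.1767757  0.17767712 0.17817032]
spindle 30 [ 0.48593443 -0.2738933   0.06258747]
rows 2 lin [[1.3, 1.3, 37.9], 'x2'] tw -0.12 end -2.1094237467877974e-15
```

View pics/w4.png

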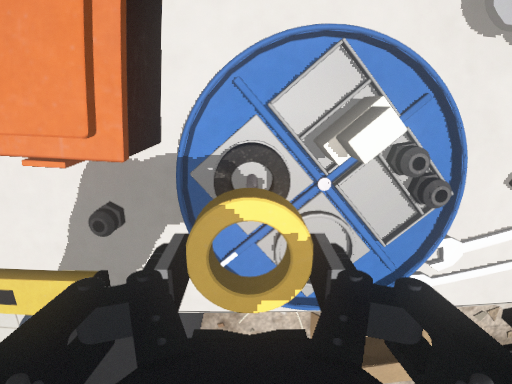

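The tape is held level at (250,252) and the spindle shows at (253,178). Measuring tape centre against roll centre in this same view.

```bash
python3 - <<'E'
from h import *
pose()
p=r.get_image('wrist'); W=world(p); hsv=cv2.cvtColor(p['img'],cv2.COLOR_RGB2HSV).astype(int)
m=colmask(p,W,15,38,100,40)&(W[...,2]>.1735)&(W[...,2]<.181)&(np.hypot(W[...,0]-.481,W[...,1]+.272)<.045)
n,L,st,_=cv2.connectedComponentsWithStats(m.astype(np.uint8)); i=1+np.argmax(st[1:,4]); P=W[L==i][:,:2]
print('tape top',len(P),cv2.minEnclosingCircle(P.astype(np.float32)),np.percentile(P,[1,99],axis=0))
# inner hole edge circle: points of ring nearest center
c=np.median(P,0); d=np.hypot(*(P-c).T)
a=np.arctan2(*(P-c).T[::-1]); inn=[];out=[]
for k in range(36):
    s=(a>-np.pi+k*np.pi/18)&(a<=-np.pi+(k+1)*np.pi/18)
    if s.sum()>5: inn.append(P[s][np.argmin(d[s])]); out.append(P[s][np.argmax(d[s])])
print('inner',circ(np.array(inn)),'outer',circ(np.array(out)))
b=(hsv[...,2]<80)&(W[...,2]>.037)&(W[...,2]<.047)&(np.hypot(W[...,0]-.483,W[...,1]+.2745)<.045)
Q=W[b]; print('roll',len(Q),cv2.minEnclosingCircle(Q[:,:2].astype(np.float32)),np.median(Q[:,2]))
E
```

```text
t 8.28 pos [ 0.4805 -0.2718  0.1608] yaw -0.24 z [-0.     0.001 -1.   ] F [-0.5 -0.8 -0.6] gap 0.676 gf 33.05422080245762 q [ 0.66  0.38 -0.23  1.61  0.09  1.17 -1.17]
tape top 7415 ((0.48111647367477417, -0.2719956934452057), 0.030710283666849136) [[ 0.45402518 -0.29985134]
 [ 0.51080662 -0.24364625]]
inner (array([ 0.48205949, -0.27155862]), np.float64(0.018752443434844526)) outer (array([ 0.48165058, -0.27166662]), np.float64(0.029861135181865846))
roll 1687 ((0.48385894298553467, -0.2731943428516388), 0.033634547144174576) 0.04177016766219608
```

Emit:
drive_tool([
  [2, 2, 10],
  [0, 0, 30],
  [0, 0, 25],
  [0, 0, 20],
  [0, 0, 15],
  [0, 0, 10],
  [0, 0, 3],
  [0, 0, 0],
  [0, 0, 0],
  [0, 0, 0],
], twist=[0, 0, 0, 0, 0, 0, 0, 0, 0, 0], fingers=[55, 55, 55, 55, 55, 55, 55, 55, 55, 55])

```text
time: 9.57
ee_pos: [0.4826, -0.276, 0.0484]
eef_rot: [1.0, -0.004, 0.001, 0.0]
ft_force: [0.1, -0.5, -0.7]
finger_gap: 0.685
gripper_force: 33.0
```

```bash
python3 - <<'E'
from h import *
pose()
E
```

```text
t 9.57 pos [ 0.4826 -0.276   0.0484] yaw -0.41 z [ 0.001 -0.001 -1.   ] F [ 0.1 -0.5 -0.7] gap 0.685 gf 33.047151040054814 q [ 0.64  0.5  -0.21  1.73  0.13  0.93 -1.19]
```

Emit:
drive_tool([
  [0, -2, 0],
  [0, 0, 2],
  [0, 0, 2],
  [0, 0, 0],
  [0, 0, 0],
  [0, 0, 0],
], twist=[0, 0, 0, 0, 0, 0], fingers=[55, 55, 55, 55, 55, 55])

```text
time: 10.32
ee_pos: [0.4822, -0.2738, 0.0438]
eef_rot: [1.0, -0.004, -0.0, 0.0]
ft_force: [0.1, -0.4, -1.4]
finger_gap: 0.678
gripper_force: 33.0
```

Emit:
drive_tool([
  [0, 0, 1],
  [0, 0, 0],
  [0, 0, 0],
], twist=[0, 0, 0], fingers=[55, 55, 55])

```text
time: 10.7
ee_pos: [0.4825, -0.2739, 0.0433]
eef_rot: [1.0, -0.004, 0.0, 0.0]
ft_force: [-1.3, 0.7, 4.1]
finger_gap: 0.679
gripper_force: 33.5
```

Contact at 4 N. Releasing gently and rising.

Emit:
drive_tool([
  [0, 0, 0],
  [0, 0, 0],
  [0, 0, 0],
  [0, 0, 0],
  [0, 0, -10],
  [0, 0, -30],
  [0, 0, -40],
  [0, 0, -40],
  [0, 0, 0],
  [0, 0, 0],
], twist=[0, 0, 0, 0, 0, 0, 0, 0, 0, 0], fingers=[61, 63, 66, 68, 68, 70, 75, 80, 85, 85])

```text
time: 11.95
ee_pos: [0.482, -0.2737, 0.1629]
eef_rot: [1.0, -0.004, -0.0, 0.0]
ft_force: [0.7, 0.1, -0.0]
finger_gap: 0.995
gripper_force: 0.0
```

```bash
python3 - <<'E'
from h import *
pose()
p=r.get_image('wrist'); W,img,hsv,c=carousel(p)
m=colmask(p,W,15,38,100,40,(.483,-.274))&(W[...,2]>.05)
P=W[m]; print('tape',np.median(P,0),cv2.minEnclosingCircle(P[:,:2].astype(np.float32)))
save('w5',img[:260])
plan([.434,.256,.2,0],n=9)
E
```

```text
t 11.95 pos [ 0.482  -0.2737  0.1629] yaw -0.41 z [-0. -0. -1.] F [ 0.7  0.1 -0. ] gap 0.995 gf 0.0 q [ 0.66  0.38 -0.23  1.6   0.09  1.17 -1.17]
axis enc [ 0.4778 -0.3408] 0.1372 rimfit [ 0.4784 -0.3408] 0.1337
pointer [ 0.383  -0.2306  0.0275] ang 130.8884703208807
tape [ 0.48460779 -0.27357334  0.05970404] ((0.4858552813529968, -0.26021039485931396), 0.043482836335897446)
rows 9 lin [[-5.7, -58.8, -4.2], [-5.6, -58.8, -4.2], [-5.6, -58.8, -4.2], [-5.6, -58.8, -4.2], [-5.5, -58.8, -4.2], [-5.5, -58.8, -4.2], [-5.4, -58.8, -4.2], [-5.4, -58.8, -4.2], [-5.3, -58.8, -4.2]] tw -0.05 end -3.0531133177191805e-15
```

View pics/w5.png

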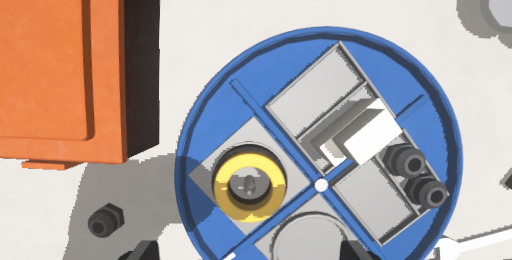

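Tape lies flat over the spindle (250,185) and the white line is at the pointer (angle unchanged). On to the blue reel.

Emit:
drive_tool([
  [-5.5, -59, -4],
  [-5.5, -59, -4],
  [-5.5, -59, -4],
  [-5.5, -59, -4],
  [-5.5, -59, -4],
  [-5.5, -59, -4],
  [-5.5, -59, -4],
  [-5.5, -58, 0],
  [-4, -58, 0],
  [0, 0, 0],
], twist=[0, 0, 0, 0, 0, 0, 0, 0, 0, 0], fingers=[85, 85, 85, 85, 85, 85, 85, 85, 85, 85])

```text
time: 13.25
ee_pos: [0.4346, 0.2617, 0.1897]
eef_rot: [1.0, 0.002, -0.002, -0.002]
ft_force: [-0.0, -0.4, -0.2]
finger_gap: 0.993
gripper_force: 0.0
```

Emit:
drive_tool([
  [0, 0, 0],
  [0, 0, 0],
], twist=[0, 0], fingers=[85, 85])

```text
time: 13.5
ee_pos: [0.4384, 0.2533, 0.19]
eef_rot: [1.0, -0.005, -0.001, 0.001]
ft_force: [0.2, 0.2, 1.0]
finger_gap: 0.995
gripper_force: 0.0
```

```bash
python3 - <<'E'
from h import *
pose()
p=top_at('wrist','reel',105,125,120,(.437,.257),.033,.045)
W=world(p); hsv=cv2.cvtColor(p['img'],cv2.COLOR_RGB2HSV)
# relay top
m=(W[...,2]>.066)&(W[...,2]<.082)&(np.hypot(W[...,0]-.438,W[...,1]-.131)<.06); P=W[m]; print('relay top',len(P))
if len(P)>9: print(cv2.minAreaRect(P[:,:2].astype(np.float32)))
m=(np.abs(W[...,1]-.25)<.02)&(W[...,0]<.405)&(W[...,0]>.35)&(W[...,2]>.005)&(W[...,2]<.06); print('level',np.percentile(W[m],[2,98],axis=0) if m.any() else '')
E
```

```text
t 13.5 pos [0.4384 0.2533 0.19  ] yaw -0.59 z [-0.001 -0.002 -1.   ] F [0.2 0.2 1. ] gap 0.995 gf 0.0 q [-0.11  0.3  -0.56  1.68  0.17  1.21 -2.29]
wrist reel 1880 enc [0.4367 0.2572] 0.0268 mid [0.437  0.2573] size [0.0498 0.0494] z 0.0378
relay top 1112
((0.4399988055229187, 0.13077682256698608), (0.022139405831694603, 0.0378199964761734), 40.7804069519043)
level [[0.350556   0.23101081 0.00640193]
 [0.36854097 0.26944481 0.02512952]]
```

Emit:
drive_tool([
  [-1.6, -4, 40],
  [0, 0, 50],
  [0, 0, 30],
  [0, 0, 0],
  [0, 0, 0],
  [0, 0, 0],
], twist=[0, 0, 0, 0, 0, 0], fingers=[85, 85, 85, 85, 85, 85], squeeze=50)

```text
time: 14.3
ee_pos: [0.4379, 0.2602, 0.0726]
eef_rot: [1.0, -0.004, 0.002, -0.001]
ft_force: [0.1, -0.3, 0.6]
finger_gap: 0.991
gripper_force: 0.0
```

```bash
python3 - <<'E'
from h import *
pose(); plan([.4368,.2574,.015,0],n=2)
E
```

```text
t 14.3 pos [0.4379 0.2602 0.0726] yaw -0.44 z [ 0.003  0.002 -1.   ] F [ 0.1 -0.3  0.6] gap 0.991 gf 0.0 q [-0.16  0.43 -0.53  1.83  0.26  0.95 -2.38]
rows 2 lin [[-0.5, 1.4, 28.8], [-0.5, 1.4, 28.8]] tw -0.22 end 4.829470157119431e-15
```

Emit:
drive_tool([
  [-1, 2.5, 28],
  [0, 0, 29],
  [0, 0, 0],
  [0, 0, 0],
  [0, 0, 0],
  [0, 0, 0],
  [0, 0, 0],
  [0, 0, 0],
  [0, 0, 0],
  [0, 0, 0],
], twist=[0, 0, 0, 0, 0, 0, 0, 0, 0, 0], fingers=[85, 85, 85, 85, 85, 40, 40, 40, 40, 40], squeeze=50)

```text
time: 15.55
ee_pos: [0.4357, 0.2573, 0.0149]
eef_rot: [1.0, -0.003, 0.0, 0.0]
ft_force: [-1.3, -0.7, 7.6]
finger_gap: 0.559
gripper_force: 50.1
```

```bash
python3 - <<'E'
from h import *
pose()
plan([.437,.257,.15,0],n=3)
plan([.410,-.336,.16,41,0],start=[.437,.257,.15,0])
E
```

```text
t 15.55 pos [0.4357 0.2573 0.0149] yaw -0.4 z [ 0.001 -0.    -1.   ] F [-1.3 -0.7  7.6] gap 0.559 gf 50.13246924980194 q [-0.19  0.51 -0.49  1.88  0.32  0.83 -2.42]
rows 3 lin [[0.4, 0.1, -45.0], [0.4, 0.1, -45.0], [0.4, 0.1, -45.0]] tw -0.13 end -7.771561172376096e-16
rows 10 lin [[-2.7, 59.3, -1.0], [-6.9, 59.0, -1.0], [-11.1, 58.3, -1.0], [-15.3, 57.4, -1.0], [-19.3, 56.1, -1.0], [-23.3, 54.6, -1.0], [-27.1, 52.8, -1.0], [-30.8, 50.7, -1.0], [-34.4, 48.4, -1.0], [-37.8, 45.8, -1.0]] tw -4.1 end 41.0
```

Holding the waist at 47.7 mm. Lift, then transport while turning to yaw 41.

Emit:
drive_tool([
  [0, 0, -15],
  [0, 0, -40],
  [0, 0, -45],
  [0, 0, -40],
  [0, 0, 0],
], twist=[0, 0, 0, 0, 0], fingers=[40, 40, 40, 40, 40])

```text
time: 16.18
ee_pos: [0.4374, 0.2589, 0.1574]
eef_rot: [1.0, -0.003, 0.003, -0.002]
ft_force: [0.0, 0.5, -3.0]
finger_gap: 0.561
gripper_force: 52.3
```

Emit:
drive_tool([
  [-2.7, 59.3, -1],
  [-6.9, 59, -1],
  [-11, 58.3, -1],
  [-15.3, 57.4, -1],
  [-19.3, 56, -1],
  [-23.3, 54.6, -1],
  [-27, 52.8, -1],
  [-30.8, 50.7, -1],
  [-34.4, 48.4, -1],
  [-37.8, 45.8, 0],
], twist=[-4.1, -4.1, -4.1, -4.1, -4.1, -4.1, -4.1, -4.1, -4.1, -4.1], fingers=[40, 40, 40, 40, 40, 40, 40, 40, 40, 40])

```text
time: 17.42
ee_pos: [0.403, -0.3364, 0.161]
eef_rot: [0.937, 0.348, -0.001, -0.002]
ft_force: [1.0, 1.1, -2.7]
finger_gap: 0.554
gripper_force: 52.6
```

Emit:
drive_tool([
  [0, 0, 0],
  [0, 0, 0],
  [0, 0, 0],
], twist=[0, 0, 0], fingers=[40, 40, 40])

```text
time: 17.8
ee_pos: [0.4046, -0.3334, 0.1619]
eef_rot: [0.937, 0.348, -0.0, -0.001]
ft_force: [-0.2, -0.7, -3.7]
finger_gap: 0.56
gripper_force: 52.7
```

```bash
python3 - <<'E'
from h import *
pose()
p=r.get_image('wrist'); save('w6',p['img']); W=world(p)
tz=r.get_obs()['ee_pos']
m=colmask(p,W,105,125,120,40,tz[:2],.05)&(abs(W[...,2]-(tz[2]+.023))<.006)
P=W[m]; print('reel top',len(P),np.median(P[:,2]),cv2.minEnclosingCircle(P[:,:2].astype(np.float32)),np.percentile(P,[1,99],axis=0))
W,img,hsv,c=carousel(p)
E
```

```text
t 17.8 pos [ 0.4046 -0.3334  0.1619] yaw 40.75 z [-0.001  0.002 -1.   ] F [-0.2 -0.7 -3.7] gap 0.56 gf 52.74441325629596 q [ 0.86  0.32 -0.26  1.68  0.09  1.15 -0.28]
reel top 9404 0.18458629371193985 ((0.4090944528579712, -0.33699288964271545), 0.032575320452451706) [[ 0.38005047 -0.35744259  0.18115868]
 [ 0.43091634 -0.30696742  0.18597421]]
axis enc [ 0.4782 -0.3414] 0.1374 rimfit [ 0.4781 -0.3411] 0.1339
pointer [ 0.3827 -0.2303  0.0278] ang 130.713094308999
```

View pics/w6.png

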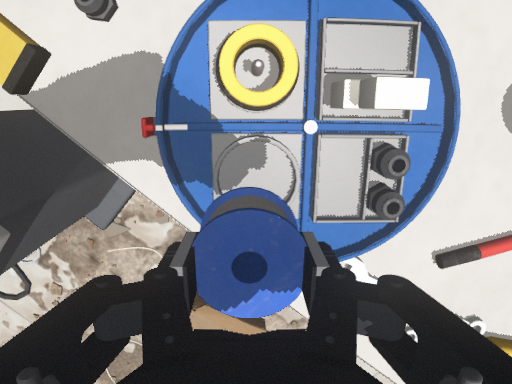

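The reel is centred between the fingers, upright, just in front of the cup (258,165). Lowering.

Emit:
drive_tool([
  [1.8, 5.5, 15],
  [0, 0, 35],
  [0, 0, 30],
  [0, 0, 20],
  [0, 0, 12],
  [0, 0, 5],
  [0, 0, 0],
  [0, 0, 0],
  [0, 0, 0],
], twist=[0, 0, 0, 0, 0, 0, 0, 0, 0], fingers=[40, 40, 40, 40, 40, 40, 40, 40, 40])

```text
time: 18.98
ee_pos: [0.4099, -0.3391, 0.0465]
eef_rot: [0.938, 0.347, 0.0, 0.001]
ft_force: [-0.1, -0.1, -2.8]
finger_gap: 0.553
gripper_force: 52.8
```

```bash
python3 - <<'E'
from h import *
pose(); plan([.4096,-.3365,.039,41],n=2)
E
```

```text
t 18.98 pos [ 0.4099 -0.3391  0.0465] yaw 40.59 z [ 0.001 -0.001 -1.   ] F [-0.1 -0.1 -2.8] gap 0.553 gf 52.761603325852775 q [ 0.84  0.47 -0.24  1.79  0.14  0.9  -0.32]
rows 2 lin [[0.7, -1.1, 3.8], [0.7, -1.1, 3.8]] tw -0.21 end 41.00000000000001
```

Emit:
drive_tool([
  [1.5, -2, 3],
  [0, 0, 4],
  [0, 0, 1],
  [0, 0, 0],
  [0, 0, 0],
  [0, 0, 0],
], twist=[0, 0, 0, 0, 0, 0], fingers=[40, 40, 40, 40, 40, 40])

```text
time: 19.73
ee_pos: [0.4093, -0.3362, 0.0379]
eef_rot: [0.938, 0.347, 0.0, 0.0]
ft_force: [0.3, -0.5, -3.7]
finger_gap: 0.554
gripper_force: 52.8
```

Emit:
drive_tool([
  [0, 0, 1.2],
  [0, 0, 0],
  [0, 0, 0],
], twist=[0, 0, 0], fingers=[40, 40, 40])

```text
time: 20.1
ee_pos: [0.4095, -0.3365, 0.0371]
eef_rot: [0.938, 0.347, 0.0, 0.001]
ft_force: [-0.8, 0.9, 1.9]
finger_gap: 0.552
gripper_force: 53.1
```

Seated. Opening slowly.

Emit:
drive_tool([
  [0, 0, 0],
  [0, 0, 0],
  [0, 0, 0],
  [0, 0, 0],
  [0, 0, 0],
  [0, 0, 0],
], twist=[0, 0, 0, 0, 0, 0], fingers=[49, 52, 58, 64, 68, 68])

```text
time: 20.85
ee_pos: [0.4093, -0.3361, 0.0366]
eef_rot: [0.938, 0.347, 0.0, -0.0]
ft_force: [-0.4, -0.5, -0.2]
finger_gap: 0.798
gripper_force: 0.0
```

Emit:
drive_tool([
  [0, 0, -10],
  [0, 0, -25],
  [0, 0, -40],
  [0, 0, -50],
  [0, 0, 0],
  [0, 0, 0],
], twist=[0, 0, 0, 0, 0, 0], fingers=[68, 68, 72, 80, 85, 85])

```text
time: 21.6
ee_pos: [0.409, -0.336, 0.1618]
eef_rot: [0.938, 0.347, -0.0, 0.0]
ft_force: [0.6, -0.8, -0.0]
finger_gap: 0.994
gripper_force: 0.0
```

```bash
python3 - <<'E'
from h import *
pose()
p=r.get_image('wrist'); save('w7',p['img']); W,img,hsv,c=carousel(p)
m=colmask(p,W,105,125,120,40,(.41,-.336),.045)&(abs(W[...,2]-.06)<.006)
P=W[m]; print('reel top',len(P),np.median(P[:,2]),cv2.minEnclosingCircle(P[:,:2].astype(np.float32)))
plan([.44,.131,.26,41],n=9)
E
```

```text
t 21.6 pos [ 0.409  -0.336   0.1618] yaw 40.6 z [ 0. -0. -1.] F [ 0.6 -0.8 -0. ] gap 0.994 gf 0.0 q [ 0.86  0.33 -0.26  1.67  0.09  1.15 -0.29]
axis enc [ 0.4776 -0.3407] 0.137 rimfit [ 0.4779 -0.3408] 0.1337
pointer [ 0.3828 -0.2305  0.0275] ang 130.74977102459454
reel top 2879 0.059840596027340924 ((0.4098512530326843, -0.3351994752883911), 0.027069799602031708)
rows 9 lin [[36.4, -37.1, -11.0], [36.4, -37.1, -11.0], [36.5, -37.0, -11.0], [36.5, -37.0, -11.0], [36.5, -37.0, -11.0], [36.5, -36.9, -11.0], [36.6, -36.9, -11.0], [36.6, -36.9, -11.0], [36.6, -36.9, -11.0]] tw -0.05 end 41.0
```

View pics/w7.png

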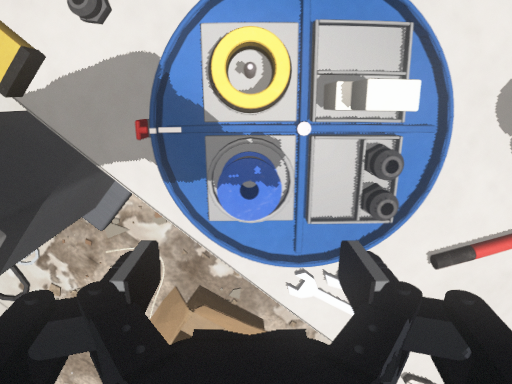

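Reel upright in the cup (249,185), and the line is at the pointer. Next the relay.

Emit:
drive_tool([
  [36.4, -37, -7],
  [36.4, -37, -7],
  [36.5, -37, -7],
  [36.5, -37, -7],
  [36.5, -37, -7],
  [36.5, -37, -7],
  [36.5, -37, -6],
  [36.5, -37, 0],
  [36.5, -36.5, 0],
  [0, 0, 0],
], twist=[0, 0, 0, 0, 0, 0, 0, 0, 0, 0], fingers=[85, 85, 85, 85, 85, 85, 85, 85, 85, 85], squeeze=35)

```text
time: 22.9
ee_pos: [0.4403, 0.1352, 0.2086]
eef_rot: [0.936, 0.352, -0.001, -0.002]
ft_force: [-0.0, -0.2, -0.2]
finger_gap: 0.994
gripper_force: 0.0
```

Emit:
drive_tool([
  [0, 0, 0],
  [0, 0, 0],
], twist=[0, 0], fingers=[85, 85])

```text
time: 23.15
ee_pos: [0.442, 0.1279, 0.2088]
eef_rot: [0.938, 0.345, -0.001, 0.0]
ft_force: [0.1, -0.4, 0.1]
finger_gap: 0.995
gripper_force: 0.0
```

```bash
python3 - <<'E'
from h import *
pose()
p=r.get_image('wrist'); W=world(p); save('w8',p['img'])
m=(W[...,2]>.069)&(W[...,2]<.08)&(np.hypot(W[...,0]-.438,W[...,1]-.131)<.06); P=W[m]; print('relay top',len(P),np.median(P,0),cv2.minAreaRect(P[:,:2].astype(np.float32)))
m=(W[...,2]>.037)&(W[...,2]<.045)&(np.hypot(W[...,0]-.438,W[...,1]-.131)<.06); P=W[m]; print('shoulder',len(P),np.median(P,0),cv2.minAreaRect(P[:,:2].astype(np.float32)))
E
```

```text
t 23.15 pos [0.442  0.1279 0.2088] yaw 40.41 z [-0.002 -0.001 -1.   ] F [ 0.1 -0.4  0.1] gap 0.995 gf 0.0 q [ 0.22  0.19 -0.62  1.76  0.12  1.23 -1.3 ]
relay top 885 [0.44102258 0.13065552 0.07459081] ((0.4405227601528168, 0.13030818104743958), (0.020689601078629494, 0.03664768859744072), 40.478355407714844)
shoulder 453 [0.44807878 0.13424411 0.04100765] ((0.4406397044658661, 0.13014453649520874), (0.02232176810503006, 0.06011352315545082), 40.14004898071289)
```

View pics/w8.png

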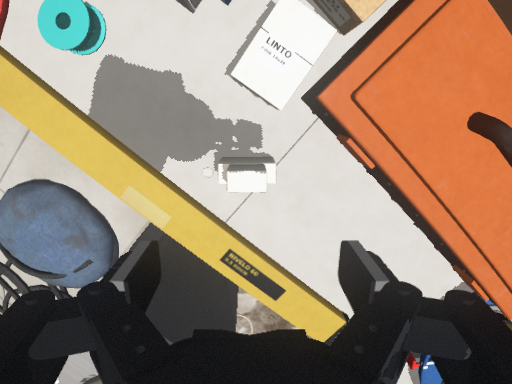

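The relay's long side is horizontal at (246,175), along the closing line. Lowering to the upper body.

Emit:
drive_tool([
  [0.4, -2.7, 40],
  [0, 0, 40],
  [0, 0, 30],
  [0, 0, 0],
  [0, 0, 0],
  [0, 0, 0],
], twist=[0, 0, 0, 0, 0, 0], fingers=[85, 85, 85, 85, 85, 85])

```text
time: 23.95
ee_pos: [0.4421, 0.1325, 0.1012]
eef_rot: [0.938, 0.347, 0.002, 0.0]
ft_force: [-0.8, -0.4, 0.2]
finger_gap: 0.996
gripper_force: 0.0
```

```bash
python3 - <<'E'
from h import *
pose(); plan([.4406,.1302,.048,40.4],n=2)
E
```

```text
t 23.95 pos [0.4421 0.1325 0.1012] yaw 40.56 z [ 0.003  0.001 -1.   ] F [-0.8 -0.4  0.2] gap 0.996 gf 0.0 q [ 0.18  0.31 -0.61  1.92  0.21  0.97 -1.39]
rows 2 lin [[-1.3, 0.4, 26.6], 'x2'] tw 0.08 end 40.4
```

Emit:
drive_tool([
  [-2.6, 0.8, 26],
  [0, 0, 27],
  [0, 0, 0],
  [0, 0, 0],
  [0, 0, 0],
  [0, 0, 0],
  [0, 0, 0],
  [0, 0, 0],
  [0, 0, 0],
  [0, 0, 0],
], twist=[0, 0, 0, 0, 0, 0, 0, 0, 0, 0], fingers=[85, 85, 85, 60, 45, 30, 30, 30, 30, 30])

```text
time: 25.2
ee_pos: [0.4403, 0.1303, 0.0477]
eef_rot: [0.938, 0.347, 0.001, 0.0]
ft_force: [-0.3, -1.5, 5.6]
finger_gap: 0.428
gripper_force: 36.5
```

```bash
python3 - <<'E'
from h import *
pose()
plan([.555,-.326,.19,41],start=[.44,.1302,.19,40.5])
E
```

```text
t 25.2 pos [0.4403 0.1303 0.0477] yaw 40.58 z [ 0.002  0.    -1.   ] F [-0.3 -1.5  5.6] gap 0.428 gf 36.47029995918274 q [ 0.14  0.39 -0.58  1.98  0.28  0.85 -1.44]
rows 8 lin [[-26.1, 52.7, -0.0], [-26.2, 52.7, -0.0], [-26.2, 52.6, -0.0], [-26.3, 52.6, -0.0], [-26.3, 52.6, -0.0], [-26.4, 52.6, -0.0], [-26.4, 52.5, -0.0], [-26.5, 52.5, -0.0]] tw -0.06 end 41.0
```

Emit:
drive_tool([
  [0, 0, -15],
  [0, 0, -45],
  [0, 0, -50],
  [0, 0, -50],
  [0, 0, -20],
  [0, 0, 0],
], twist=[0, 0, 0, 0, 0, 0], fingers=[30, 30, 30, 30, 30, 30])

```text
time: 25.95
ee_pos: [0.4402, 0.1306, 0.2286]
eef_rot: [0.938, 0.347, 0.002, 0.0]
ft_force: [0.2, -0.6, -1.7]
finger_gap: 0.428
gripper_force: 35.6
```

Emit:
drive_tool([
  [-36.3, 44, 0],
  [-36.3, 44, 0],
  [-36.3, 44, 0],
  [-36.3, 44, 0],
  [-36.3, 44, 0],
  [-36.3, 44, 0],
  [-36.3, 44, 0],
  [-36.3, 44, 0],
  [0, 0, 0],
  [0, 0, 0],
], twist=[0, 0, 0, 0, 0, 0, 0, 0, 0, 0], fingers=[30, 30, 30, 30, 30, 30, 30, 30, 30, 30])

```text
time: 27.2
ee_pos: [0.4471, -0.325, 0.2247]
eef_rot: [0.938, 0.347, -0.001, -0.002]
ft_force: [-0.2, 0.9, -1.5]
finger_gap: 0.427
gripper_force: 35.7
```

Emit:
drive_tool([
  [25, 22, 0],
  [25, 22, 0],
  [0, 0, 0],
  [0, 0, 0],
  [0, 0, 0],
], twist=[0, 0, 0, 0, 0], fingers=[30, 30, 30, 30, 30])

```text
time: 27.82
ee_pos: [0.5135, -0.3269, 0.2267]
eef_rot: [0.938, 0.347, -0.0, -0.0]
ft_force: [-0.3, 0.3, -1.2]
finger_gap: 0.43
gripper_force: 35.8
```

```bash
python3 - <<'E'
from h import *
pose()
p=r.get_image('wrist'); save('w9',p['img']); W,img,hsv,c=carousel(p)
o=r.get_obs()['ee_pos']
m=(abs(W[...,2]-o[2]-.027)<.004)&(hsv[...,1]<40)&(hsv[...,2]>140)&(np.hypot(W[...,0]-o[0],W[...,1]-o[1])<.035); P=W[m]; print('held top',len(P),np.median(P,0),cv2.minAreaRect(P[:,:2].astype(np.float32)))
m=(W[...,2]>.089)&(W[...,2]<.102)&(np.hypot(W[...,0]-.53,W[...,1]+.359)<.04); P=W[m]; print('stock top',len(P),cv2.minAreaRect(P[:,:2].astype(np.float32)))
rel=W[...,:2]-np.array([.5455,-.3457]);a=np.radians(41);u=rel@[np.cos(a),np.sin(a)];v=rel@[-np.sin(a),np.cos(a)]
for lo,hi in [(.0,.06)]:
    m=(abs(W[...,2]-.032)<.0035)&(u>-.06)&(u<.06)&(abs(v)<.06)&(hsv[...,1]<60)
    print(np.histogram(u[m],bins=np.arange(-.06,.061,.003))[0]); print(np.histogram(v[m&(u>.005)],bins=np.arange(-.06,.061,.003))[0])
E
```

```text
t 27.82 pos [ 0.5135 -0.3269  0.2267] yaw 40.59 z [-0.001 -0.    -1.   ] F [-0.3  0.3 -1.2] gap 0.43 gf 35.81893801689148 q [ 0.74  0.45 -0.3   1.34  0.13  1.37 -0.42]
axis enc [ 0.4782 -0.3408] 0.1373 rimfit [ 0.4786 -0.341 ] 0.1339
pointer [ 0.383  -0.2305  0.0277] ang 130.846020974793
held top 3514 [ 0.5138854  -0.32622488  0.25350052] ((0.5133153796195984, -0.3267963230609894), (0.021827202290296555, 0.036407556384801865), 40.926937103271484)
stock top 828 ((0.5300254225730896, -0.3584429919719696), (0.02114815264940262, 0.0365796759724617), 41.04769515991211)
[  6  50   5   0  12   3  60  15  11  12  14  12  13  13  14  15  70  19
  14  85 149  17  16  17  17  16  16  18  16  15  17  20  18 220  11   1
   0   0   0   1]
[ 3  1  1  0  0  1 97 14  7  9  9  9  7  8  9  8  9  7  9  9  9  6  9  9
  9  6  9  9  9  9  6  9 40 67  0  0  0  0  0  0]
```

View pics/w9.png

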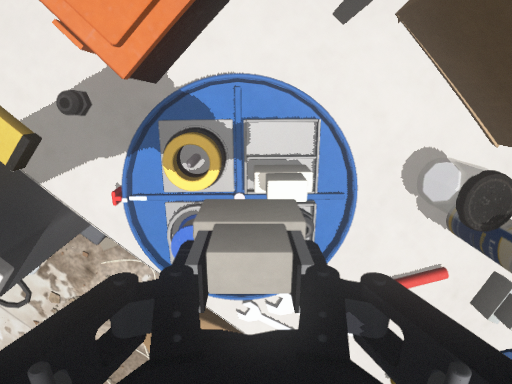

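The held relay (250,258) is parallel to the stock relay (288,187), and the empty slot is at (283,135). Moving over the slot, then lowering in steps.

Emit:
drive_tool([
  [0, 0, 30],
  [0, 0, 30],
  [16.4, 17.6, 5],
  [16.4, 17.6, 0],
  [0, 0, 0],
  [0, 0, 0],
  [0, 0, 0],
], twist=[0, 0, 0, 0, 0, 0, 0], fingers=[30, 30, 30, 30, 30, 30, 30])

```text
time: 28.75
ee_pos: [0.5611, -0.3331, 0.162]
eef_rot: [0.938, 0.346, -0.0, 0.0]
ft_force: [0.2, -0.1, -1.5]
finger_gap: 0.431
gripper_force: 35.8
```

```bash
python3 - <<'E'
from h import *
pose()
plan([.5613,-.3323,.085,41],n=4)
E
```

```text
t 28.75 pos [ 0.5611 -0.3331  0.162 ] yaw 40.53 z [-0.001 -0.001 -1.   ] F [ 0.2 -0.1 -1.5] gap 0.431 gf 35.84211051464081 q [ 0.69  0.58 -0.29  1.3   0.17  1.29 -0.47]
rows 4 lin [[0.2, -0.1, 19.2], [0.2, -0.1, 19.2], [0.2, -0.1, 19.2], [0.2, -0.1, 19.2]] tw -0.12 end 41.0
```

Emit:
drive_tool([
  [0, -0.5, 20],
  [0.5, 0, 20],
  [0, 0, 18],
  [0, 0, 15],
  [0, 0, 8],
  [0, 0, 0],
  [0, 0, 0],
  [0, 0, 0],
], twist=[-0.4, 0, 0, 0, 0, 0, 0, 0], fingers=[30, 30, 30, 30, 30, 30, 30, 30])

```text
time: 29.75
ee_pos: [0.5629, -0.3321, 0.0814]
eef_rot: [0.937, 0.35, 0.001, 0.001]
ft_force: [-0.9, 0.1, -1.4]
finger_gap: 0.429
gripper_force: 35.9
```

```bash
python3 - <<'E'
from h import *
pose()
plan([.5613,-.3323,.0697,41],n=1)
E
```

```text
t 29.75 pos [ 0.5629 -0.3321  0.0814] yaw 40.99 z [ 0.001 -0.001 -1.   ] F [-0.9  0.1 -1.4] gap 0.429 gf 35.93400835990906 q [ 0.68  0.65 -0.28  1.39  0.19  1.12 -0.48]
rows 1 lin [[-1.3, -0.8, 11.7], 'x1'] tw -0.01 end 41.00000000000001
```

Emit:
drive_tool([
  [-1.3, -0.8, 4],
  [0, 0, 4],
  [0, 0, 2.5],
  [0, 0, 0],
  [0, 0, 0],
  [0, 0, 0],
], twist=[0, 0, 0, 0, 0, 0], fingers=[30, 30, 30, 30, 30, 30])

```text
time: 30.5
ee_pos: [0.5608, -0.332, 0.07]
eef_rot: [0.937, 0.35, -0.0, -0.0]
ft_force: [0.4, 0.4, -0.7]
finger_gap: 0.43
gripper_force: 35.9
```

Emit:
drive_tool([
  [0, 0, 1],
  [0, 0, 0],
  [0, 0, 0],
], twist=[0, 0, 0], fingers=[30, 30, 30])

```text
time: 30.88
ee_pos: [0.5611, -0.3324, 0.0698]
eef_rot: [0.937, 0.35, 0.0, 0.001]
ft_force: [-0.5, -0.4, 3.9]
finger_gap: 0.423
gripper_force: 36.5
```

Seated. Releasing.

Emit:
drive_tool([
  [0, 0, 0],
  [0, 0, 0],
  [0, 0, 0],
  [0, 0, 0],
  [0, 0, -20],
  [0, 0, -40],
  [-20, -20, -20],
  [-40, -40, 0],
  [0, 0, 0],
  [0, 0, 0],
], twist=[0, 0, 0, 0, 0, 0, 0, 0, 0, 0], fingers=[38, 41, 46, 52, 52, 60, 85, 85, 85, 85])

```text
time: 32.12
ee_pos: [0.4766, -0.3263, 0.1495]
eef_rot: [0.937, 0.35, 0.001, 0.0]
ft_force: [0.1, -0.8, 0.2]
finger_gap: 0.995
gripper_force: 0.0
```

```bash
python3 - <<'E'
from h import *
pose()
p=r.get_image('wrist'); save('w10',p['img']); W,img,hsv,c=carousel(p)
for nm,q in [('loose',(.5613,-.3323)),('stock',(.53,-.3585))]:
    m=(W[...,2]>.089)&(W[...,2]<.102)&(np.hypot(W[...,0]-q[0],W[...,1]-q[1])<.024); P=W[m]; print(nm,len(P),np.median(P[:,2]),cv2.minAreaRect(P[:,:2].astype(np.float32)))
plan([.438,-.126,.2,-49,0])
E
```

```text
t 32.12 pos [ 0.4766 -0.3263  0.1495] yaw 40.97 z [ 0.001 -0.001 -1.   ] F [ 0.1 -0.8  0.2] gap 0.995 gf 0.0 q [ 0.79  0.44 -0.3   1.55  0.14  1.17 -0.4 ]
axis enc [ 0.4851 -0.3427] 0.1432 rimfit [ 0.4789 -0.3409] 0.1338
pointer [ 0.3837 -0.2306  0.0277] ang 130.79229688550816
loose 2026 0.096448737940111 ((0.5606226325035095, -0.33186185359954834), (0.021474715322256088, 0.03809001296758652), 40.970115661621094)
stock 1803 0.09645887523648868 ((0.5300883054733276, -0.35866686701774597), (0.020921459421515465, 0.038283973932266235), 41.253021240234375)
rows 10 lin [[10.2, -17.7, -5.0], [7.3, -19.1, -5.0], [4.2, -20.0, -5.0], [1.0, -20.4, -5.0], [-2.2, -20.3, -5.0], [-5.3, -19.7, -5.0], [-8.4, -18.6, -5.0], [-11.2, -17.1, -5.0], [-13.7, -15.1, -5.0], [-15.9, -12.8, -5.0]] tw 9.0 end -49.00000000000001
```

View pics/w10.png

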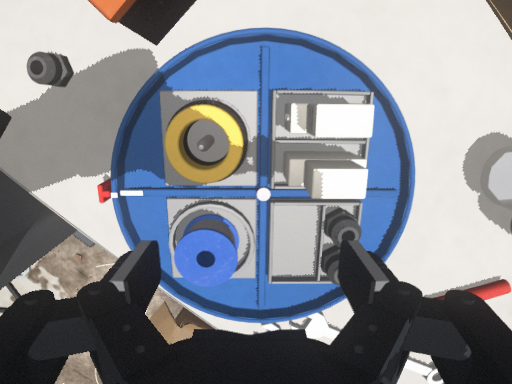

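The relay stands in its slot (340,120), the same height and parallel to the stock one. The line is still at the pointer. Last is the gland.

Emit:
drive_tool([
  [10, -17.7, -5],
  [7.3, -19, -5],
  [4.2, -20, -5],
  [1, -20.4, -5],
  [-2.2, -20.3, -5],
  [-5.3, -19.7, -5],
  [-8.4, -18.6, -5],
  [-11.2, -17, -5],
  [-13.7, -15, -5],
  [-16, -12.8, -5],
], twist=[9, 9, 9, 9, 9, 9, 9, 9, 9, 9], fingers=[85, 85, 85, 85, 85, 85, 85, 85, 85, 85], squeeze=30)

```text
time: 33.42
ee_pos: [0.4383, -0.1247, 0.1999]
eef_rot: [0.909, -0.416, 0.001, -0.0]
ft_force: [0.8, 0.1, 0.1]
finger_gap: 0.997
gripper_force: 0.0
```

Emit:
drive_tool([
  [0, 0, 0],
  [0, 0, 0],
  [0, 0, 0],
], twist=[0, 0, 0], fingers=[85, 85, 85])

```text
time: 33.8
ee_pos: [0.4366, -0.1272, 0.1989]
eef_rot: [0.91, -0.415, -0.0, 0.0]
ft_force: [-0.2, 0.5, 0.3]
finger_gap: 0.994
gripper_force: 0.0
```

```bash
python3 - <<'E'
from h import *
pose()
p=r.get_image('wrist'); W=world(p); near=np.hypot(W[...,0]-.438,W[...,1]+.126)<.035
for lo,hi in [(.027,.036),(.0085,.015),(.005,.036)]:
    m=near&(W[...,2]>lo)&(W[...,2]<hi); P=W[m]; print(lo,len(P),np.median(P,0),cv2.minAreaRect(P[:,:2].astype(np.float32)),cv2.minEnclosingCircle(P[:,:2].astype(np.float32)))
m=near&(W[...,2]>.004)&(W[...,2]<.036); v,u=np.where(m); print(u.min(),u.max(),v.min(),v.max())
# hex support widths by direction, using points above desk
P=W[near&(W[...,2]>.0085)&(W[...,2]<.015)][:,:2]
print([(a,round(float(np.ptp(P@[np.cos(np.radians(a)),np.sin(np.radians(a))]))*1000,1)) for a in range(0,180,10)])
cu,cv_=int(u.mean()),int(v.mean()); save('w11',cv2.resize(p['img'][max(0,cv_-40):cv_+40,max(0,cu-50):cu+50],None,fx=6,fy=6,interpolation=cv2.INTER_CUBIC))
E
```

```text
t 33.8 pos [ 0.4366 -0.1272  0.1989] yaw -49.02 z [-0. -0. -1.] F [-0.2  0.5  0.3] gap 0.994 gf 0.0 q [ 0.4   0.15 -0.17  1.8   0.03  1.19 -2.21]
0.027 349 [ 0.43819129 -0.1258292   0.03068816] ((0.43746715784072876, -0.12468137592077255), (0.024398088455200195, 0.024961432442069054), 3.683643102645874) ((0.4373527467250824, -0.1247451975941658), 0.013163854368031025)
0.0085 130 [ 0.43818309 -0.12521743  0.01181494] ((0.4393257200717926, -0.12765538692474365), (0.02762988954782486, 0.023630868643522263), 31.889123916625977) ((0.4371641278266907, -0.12456806749105453), 0.015795016661286354)
0.005 621 [ 0.43838148 -0.12584615  0.02779599] ((0.4379928410053253, -0.12552881240844727), (0.02754097245633602, 0.02926458604633808), 31.253917694091797) ((0.4373212456703186, -0.12461189925670624), 0.015951411798596382)
234 260 156 186
[(0, 31.4), (10, 31.0), (20, 29.7), (30, 27.7), (40, 28.5), (50, 30.0), (60, 30.8), (70, 30.6), (80, 29.5), (90, 27.8), (100, 27.2), (110, 26.0), (120, 24.1), (130, 25.2), (140, 26.6), (150, 27.4), (160, 29.5), (170, 30.8)]
```

View pics/w11.png

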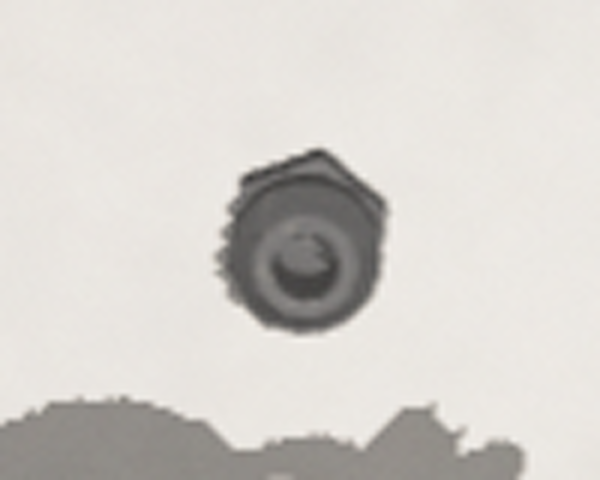

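The hexagon's flats face about 33° in the base frame (corner at crop (320,152)), so I turn 8° to close on flats and lower.

Emit:
drive_tool([
  [-1.4, -2.2, 40],
  [0, 0, 50],
  [0, 0, 40],
  [0, 0, 0],
  [0, 0, 0],
  [0, 0, 0],
], twist=[8, 0, 0, 0, 0, 0], fingers=[60, 60, 60, 60, 60, 60])

```text
time: 34.6
ee_pos: [0.439, -0.1242, 0.071]
eef_rot: [0.879, -0.477, 0.002, -0.0]
ft_force: [0.2, -0.5, 0.4]
finger_gap: 0.698
gripper_force: 0.0
```

```bash
python3 - <<'E'
from h import *
pose(); plan([.4374,-.1247,.009,-57],n=2)
E
```

```text
t 34.6 pos [ 0.439  -0.1242  0.071 ] yaw -57.02 z [ 0.004 -0.001 -1.   ] F [ 0.2 -0.5  0.4] gap 0.698 gf 0.0 q [ 0.37  0.29 -0.16  1.98  0.06  0.87 -2.38]
rows 2 lin [[-0.2, 0.8, 31.0], 'x2'] tw -0.01 end -57.0
```

Emit:
drive_tool([
  [-0.4, 1.6, 31],
  [0, 0, 31],
  [0, 0, 0],
  [0, 0, 0],
  [0, 0, 0],
  [0, 0, 0],
  [0, 0, 0],
  [0, 0, 0],
  [0, 0, 0],
], twist=[0, 0, 0, 0, 0, 0, 0, 0, 0], fingers=[60, 60, 60, 60, 40, 20, 20, 20, 20])

```text
time: 35.72
ee_pos: [0.4367, -0.1244, 0.0084]
eef_rot: [0.879, -0.477, 0.001, -0.0]
ft_force: [-1.4, 1.0, 7.1]
finger_gap: 0.31
gripper_force: 29.3
```

```bash
python3 - <<'E'
from h import *
pose(); plan([.459,-.394,.16,-49],start=[.4374,-.1247,.16,-57])
E
```

```text
t 35.73 pos [ 0.4367 -0.1244  0.0084] yaw -57.01 z [ 0.002 -0.001 -1.   ] F [-1.4  1.   7.1] gap 0.31 gf 29.31451597112016 q [ 0.36  0.39 -0.15  2.03  0.09  0.72 -2.41]
rows 5 lin [[47.5, 25.7, -0.0], [46.8, 27.0, -0.0], [46.0, 28.3, -0.0], [45.2, 29.6, -0.0], [44.4, 30.8, -0.0]] tw -1.6 end -49.0
```

Gripped on the body at 26.5 mm. Lift and carry.

Emit:
drive_tool([
  [0, 0, -12],
  [0, 0, -45],
  [0, 0, -50],
  [0, 0, -45],
  [47.5, 25.7, 0],
  [46.8, 27, 0],
  [46, 28.3, 0],
  [45.2, 29.6, 0],
  [44.4, 30.8, 0],
  [0, 0, 0],
], twist=[0, 0, 0, 0, -1.6, -1.6, -1.6, -1.6, -1.6, 0], fingers=[20, 20, 20, 20, 20, 20, 20, 20, 20, 20])

```text
time: 36.98
ee_pos: [0.4544, -0.3996, 0.1589]
eef_rot: [0.908, -0.419, -0.0, 0.002]
ft_force: [0.1, 0.3, -0.3]
finger_gap: 0.308
gripper_force: 29.8
```

Emit:
drive_tool([
  [0, 0, 0],
  [0, 0, 0],
], twist=[0, 0], fingers=[20, 20])

```text
time: 37.22
ee_pos: [0.4579, -0.3913, 0.1594]
eef_rot: [0.91, -0.414, -0.0, -0.001]
ft_force: [-0.5, 1.1, -0.9]
finger_gap: 0.302
gripper_force: 29.8
```

```bash
python3 - <<'E'
from h import *
pose()
p=r.get_image('wrist'); save('w12',p['img']); W,img,hsv,c=carousel(p); o=r.get_obs()['ee_pos']
m=(W[...,2]>o[2]+.012)&(W[...,2]<o[2]+.03)&(np.hypot(W[...,0]-o[0],W[...,1]-o[1])<.014); P=W[m]; print('held',len(P),np.median(P,0)); 
rel=W[...,:2]-np.array([.4725,-.4095]);a=np.radians(41);u=rel@[np.cos(a),np.sin(a)];v=rel@[-np.sin(a),np.cos(a)]
m=(abs(W[...,2]-.032)<.0035)&(abs(u)<.06)&(abs(v)<.06)&(hsv[...,1]<60)
print(np.histogram(u[m&(v>.004)&(v<.036)],bins=np.arange(-.06,.061,.003))[0]); print(np.histogram(v[m&(abs(u)<.035)],bins=np.arange(-.06,.061,.003))[0])
m=(W[...,2]>.048)&(W[...,2]<.058)&(np.hypot(*np.moveaxis(rel,-1,0))<.06)
n,L=cv2.connectedComponents(m.astype(np.uint8))
for i in range(1,n):
    if (L==i).sum()>60: print('stock',(L==i).sum(),cv2.minEnclosingCircle(W[L==i][:,:2].astype(np.float32)))
E
```

```text
t 37.23 pos [ 0.4579 -0.3913  0.1594] yaw -48.85 z [ 0.001  0.001 -1.   ] F [-0.5  1.1 -0.9] gap 0.302 gf 29.765597715254444 q [ 0.71  0.46 -0.04  1.47  0.02  1.21 -1.76]
axis enc [ 0.4782 -0.3417] 0.1372 rimfit [ 0.4785 -0.342 ] 0.1337
pointer [nan nan nan] ang nan
held 2453 [ 0.46035164 -0.39406252  0.18047702]
[  0   0   0   0   0   0  65  40   0   0   0   0   0   0   0   0   0   0
   0   0   0   0   0   0   0   0   0   0   0   0   0   0   0 106  15   0
   0   0 114  19]
[  0   0   0   0   0   5 245  63  27  13  30  86 106  71   4   1   8 221
  63   0   0   0   0   0   0   0   0   0   0   0   0   0   8 281   0   0
   0   0   0   1]
stock 658 ((0.5022459030151367, -0.41493475437164307), 0.013618403114378452)
stock 639 ((0.4737365245819092, -0.43959474563598633), 0.013553740456700325)
  return _methods._mean(a, axis=axis, dtype=dtype,
  ret = um.true_divide(
```

View pics/w12.png

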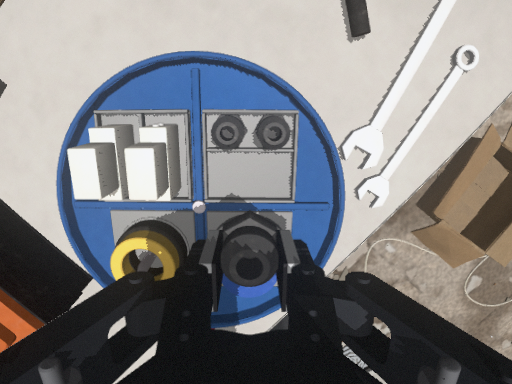

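The gland is held upright at (247,255); the empty half is at (250,175) ahead. Lowering with correction.

Emit:
drive_tool([
  [5.3, 1, 10],
  [0, 0, 35],
  [0, 0, 30],
  [0, 0, 22],
  [0, 0, 12],
  [0, 0, 6],
  [0, 0, 0],
  [0, 0, 0],
  [0, 0, 0],
], twist=[0, 0, 0, 0, 0, 0, 0, 0, 0], fingers=[20, 20, 20, 20, 20, 20, 20, 20, 20])

```text
time: 38.4
ee_pos: [0.4604, -0.3985, 0.045]
eef_rot: [0.91, -0.415, 0.001, 0.0]
ft_force: [0.1, 0.4, -0.5]
finger_gap: 0.311
gripper_force: 29.8
```

```bash
python3 - <<'E'
from h import *
pose(); plan([.4607,-.3962,.0305,-49],n=1)
E
```

```text
t 38.4 pos [ 0.4604 -0.3985  0.045 ] yaw -49.01 z [ 0.001 -0.001 -1.   ] F [ 0.1  0.4 -0.5] gap 0.311 gf 29.765715186385933 q [ 0.71  0.59 -0.04  1.58  0.03  0.98 -1.76]
rows 1 lin [[-1.5, -1.7, 14.5], 'x1'] tw -0.01 end -49.00000000000001
```

Emit:
drive_tool([
  [-1.5, -1.7, 2],
  [0, 0, 5],
  [0, 0, 5],
  [0, 0, 2],
  [0, 0, 0],
  [0, 0, 0],
  [0, 0, 0],
], twist=[0, 0, 0, 0, 0, 0, 0], fingers=[20, 20, 20, 20, 20, 20, 20])

```text
time: 39.28
ee_pos: [0.4608, -0.3959, 0.0305]
eef_rot: [0.91, -0.415, 0.001, -0.0]
ft_force: [1.2, 0.5, 2.9]
finger_gap: 0.307
gripper_force: 30.1
```

Emit:
drive_tool([
  [0, 0, 1],
  [0, 0, 0],
  [0, 0, 0],
], twist=[0, 0, 0], fingers=[20, 20, 20])

```text
time: 39.65
ee_pos: [0.4611, -0.396, 0.0304]
eef_rot: [0.91, -0.415, 0.001, 0.0]
ft_force: [-0.8, 1.2, 8.1]
finger_gap: 0.307
gripper_force: 30.6
```

Seated. Easing off 1 mm, then a small opening and up.

Emit:
drive_tool([
  [0, 0, -1],
  [0, 0, 0],
  [0, 0, 0],
  [0, 0, 0],
  [0, 0, 0],
  [0, 0, -10],
  [0, 0, -25],
  [0, 0, -40],
  [-20, 0, -50],
  [0, 0, 0],
], twist=[0, 0, 0, 0, 0, 0, 0, 0, 0, 0], fingers=[27, 29, 32, 36, 38, 38, 40, 50, 60, 85])

```text
time: 40.9
ee_pos: [0.4497, -0.3821, 0.1612]
eef_rot: [0.91, -0.414, 0.005, 0.001]
ft_force: [0.5, -0.5, 0.3]
finger_gap: 0.887
gripper_force: 0.0
```

Emit:
drive_tool([
  [-40, 0, -30],
  [-40, 0, -30],
  [-40, 0, -30],
  [0, 0, 0],
  [0, 0, 0],
  [0, 0, 0],
], twist=[0, 0, 0, 0, 0, 0], fingers=[85, 85, 85, 85, 85, 85])

```text
time: 41.65
ee_pos: [0.3682, -0.2905, 0.2438]
eef_rot: [0.91, -0.415, -0.001, -0.0]
ft_force: [0.7, 0.2, -0.4]
finger_gap: 0.995
gripper_force: 0.0
```

```bash
python3 - <<'E'
from h import *
pose()
p=r.get_image('wrist'); W,img,hsv,c=carousel(p)
m=(W[...,2]>.048)&(W[...,2]<.058)&(np.hypot(W[...,0]-.461,W[...,1]+.396)<.022); P=W[m]; print('gland',len(P),np.median(P[:,2]),cv2.minEnclosingCircle(P[:,:2].astype(np.float32)))
save('w13',cv2.resize(img[:300],None,fx=1.5,fy=1.5,interpolation=cv2.INTER_CUBIC))
E
```

```text
t 41.65 pos [ 0.3682 -0.2905  0.2438] yaw -49.04 z [-0.002  0.001 -1.   ] F [ 0.7  0.2 -0.4] gap 0.995 gf 0.0 q [ 0.69  0.14 -0.06  1.69  0.01  1.31 -1.8 ]
axis enc [ 0.4779 -0.3414] 0.1372 rimfit [ 0.478  -0.3415] 0.134
pointer [ 0.3826 -0.2311  0.0273] ang 130.81622274001398
gland 451 0.051922342209271465 ((0.4598848819732666, -0.39606350660324097), 0.013609061017632484)
```

View pics/w13.png

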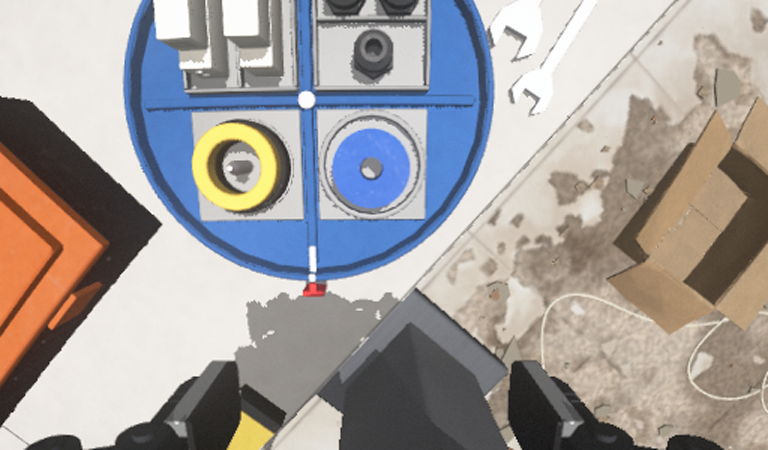

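All four parts are in place: gland (374,52), reel (371,168), tape (237,165), relay (190,35). The white line (313,260) is at the red pointer (315,289). Handing in.

```bash
python3 -c "
from rig import r
print(r.close_job())"
```

```text
the job is handed in; nothing more can be done
None
```

All four parts are in their carousel trays, placed in the order asked; the white line is still at the red pointer, and the job was handed in at about 42 s, with the verdict not shown to me.

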